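# Feel out the stretch of non-slip strip that still grips and park the treat cup there

## Robot

A 7-joint arm with a two-finger parallel gripper is mounted at the origin on the work surface. World frame = base frame: x ahead of the robot, y to its left, z up, the work surface at z = 0. Lengths are in mm, angles in rad, forces in N, time in s.
With the tool pointing down it reaches from about 425 to 950 mm from the base axis. Payload 16.7 kg.
Tool frame: the origin (TCP) lies at the very end of the fingers, on their centre line; the grasp point (between the pads) lies 19 mm behind it; z points along the fingers, y is the direction in which the jaws open and shut (so a half turn about z gives the same grasp; the last joint's range is limited). The gripper opens to 94 mm and grips with 3 to 60 N. Pads are 16 mm wide; open, the fingers measure 119 mm over their backs; the gripper's body (75 mm by 177 mm) begins 78 mm behind the grasp point.
Start: joints at [0.992, 0.426, 0.074, 1.606, -0.034, 1.111, -0.067], TCP at [281.23, -613.583, 205.467] pointing down, gripper open.
Joint ranges: [-2.85, 2.85], [-0.5, 2.14], [-1.23, 1.37], [0.21, 2.46], [-1.02, 4.16], [0.16, 2.05], [-2.73, 2.73]. Speed limits (rad/s): [1.89, 1.89, 2.39, 2.39, 3.01, 3.01, 3.01].

## Interface

Orientations are given as a rotation vector (axis times angle).
In Python, from bench import arm gives the robot as it stands. Calls block until the motion is done:
- arm.goto(position, orientation): joint-space move of the TCP to a pose.
- arm.move_straight(position, attitude=None, v=150, threshold=None): straight line of the TCP; attitude=None keeps the orientation; v is the mean speed in mm/s. With threshold (N) it stops when the force on the tool has changed by that much, and returns True; else False.
- arm.goto_joints(angles): joint-space move.
- arm.gripper_to(opening, squeeze=None): opening from 0.0 (shut) to 1.0 (fully open); squeeze is the grip in N (None keeps the last); returns when the fingers have stopped.
- arm.sleep(seconds).
- arm.solve_ik(position, orientation): joint angles nearest the present ones, or None.
- arm.get_state(): the state.
- arm.camera(name): name is "scene" or "top" or "wrist"; returns a dict with "pixels" (480x640x3 uint8, red, green, blue), "mtx" (3x3 intrinsics, pixels), "extrinsics" (4x4, takes a point from world to camera coordinates). Camera axes: x right, y down, z forward; pixel columns grow to the right and rows downward; lengths in mm; the calibration is good to about 2 mm. A picture is of the moment at which its call begins. There is no depth.
A pose or a line that the arm cannot do raises arm.MotionError and nothing moves.
- arm.hand_in(): hands the job in, once; it reports no verdict.
Trained networks look in a picture, given as the dict that the camera call returned (one of the last four; its "shot" number tells which), for a name from the list of things; names that differ only in an ending like _2 or _b are one class to them, and where a whole thing is asked for, a point or a joint stands for the part that bears it (a point fixed in the world has none). Each returns a list of dicts, best first, with "p" (0 to 1); they miss things now and then, are a little off and sometimes report something else, mostly with a low value. They report only what shows in the picture. A call takes as long as a camera call. They do not tell look-alikes from the thing itself.
- arm.look_for(target, picture): "rect" ([left, top, right, bottom] in pixels, round what is visible of it).
The state is a dict: "t": time; "joint_pos": joint angles; "qvel": joint speeds; "effort": joint torques, N m; "tcp_pos": TCP position; "orientation": TCP orientation; "force": force on the tool from outside, world axes, zero at the start; "torque": the same for the moment, N m; "finger_gap": opening from 0.0 (shut) to 1.0 (fully open).
Only numpy, scipy, OpenCV 4.12 (cv2) and the standard library are available. Lean on these libraries where they do the work, as an engineer would, in place of code of your own. Each camera call takes 0.05 s, during which the arm holds its last target.

## Task

The non-slip strip on the sloping glass ledge has worn slick except for one short stretch that looks just like the rest. Pick up the green treat cup by its teak grip and draw it base-down along the strip with a light steady pressure, feeling the drag, to find the stretch that still grips; press gently, as the glass must never be loaded hard. Leave the cup standing on the strip at the gripping stretch so that it stays put by itself, never letting it slip down to the lip at the bottom of the slope, and do not disturb the other things on the shelf.

Things in the scene. Friction and masses are not known exactly. Their poses are not given: they have to be found in the camera images.
- cup: Green treat cup (nested upturned stacking cups, weighted) with upright teak dowel grip, 0.24 to 0.38 kg, 105 mm tall, 60 mm wide at the bottom. Origin: centre of its underside, z up the dowel. Dowel 18 mm in diameter, free from 58 to 105 mm above the origin. Stands on six slick round feet on a 44 mm circle. Starts upright on the flat shelf, left or right of the ledge.
- ledge: Sloping ledge, fixed: aluminium base 150 x 310 mm under the glass pane. Origin: centre of its underside, z up, x uphill, y along the strip. One unmarked stretch of the strip, 80 mm long and of full width, still grips (friction about 1.0; 0.5 mm proud); its middle lies anywhere from y = -95 to 95 mm. Elsewhere it is slick (about 0.11): a cup let go slides down.
- strip: Glass pane, 180 (x) x 330 (y) mm, with a dark ribbed strip, 80 x 300 mm, flush along its middle. Origin: centre of the strip's surface; x uphill (15 degrees), y along the strip, level, z square out of the surface. A lip 10 mm high has its uphill face at x = -82 mm. Rigid: 1 mm into it can make 20 N; more than 20 N is too hard. Drag shows in sliding, and in part just after.
- bell: Bystander: small aluminium bell with a loop, 56 mm diameter, 58 mm tall, loose; on the other side of the ledge from the cup. Origin: centre of its underside.
- dish: Bystander: white ceramic dish, 110 mm diameter, 32 mm tall, loose, beyond the ledge. Origin: centre of its underside.
- ring: Bystander: pink acrylic ring lying flat, 80 mm outer diameter, 10 mm thick, loose. Origin: centre of its underside.
- egg: Bystander: yellow foraging egg with orange twist cap, standing, 55 mm diameter, 69 mm tall, loose. Origin: centre of its underside.
- dowel: Bystander: teak perch dowel lying flat, 160 mm long, 16 mm diameter, with two small square steel end blocks, loose. Origin: under its middle; x along it.
- nest: Bystander: pale green upturned set of stacking cups, 68 mm diameter, 64 mm tall, without a dowel, loose. Origin: centre of its underside.
Not all that is in view belongs to the job. There is more than one size of the cup; the one meant has the size given above.

How it is judged (in metres and radians):
On the way, in this order (a step that is already met when the one before it is completed fails the run):
1. the cup has been picked up clear of the shelf (height (world z) of cup above 0.02 m and contact force between cup and the fingers above 1 N and contact force between cup and ledge below 0.05 N), for 0.1 s.
2. the held cup is drawn along the strip in contact with it (x of cup in the frame of strip between -0.03 and 0.03 m and y of cup in the frame of strip between -0.14 and 0.14 m and z of cup in the frame of strip between -0.004 and 0.006 m and linear speed of cup above 0.006 m/s and contact force between cup and ledge above 0.5 N and contact force between cup and the fingers above 1 N), for 0.25 s.
At the end, for the whole second after the job is handed in: The cup stands base-down on the strip (its centre within 30 mm of the strip's centre line and within 140 mm of its middle along it, its axis square to the surface within 0.08 rad), released and at rest: it stays where it was left (x of cup in the frame of strip between -0.03 and 0.03 m and y of cup in the frame of strip between -0.14 and 0.14 m and z of cup in the frame of strip between -0.004 and 0.006 m and angle between the z axis of cup and the z axis of strip, either way round below 0.08 rad and linear speed of cup below 0.005 m/s and contact force between cup and the fingers below 0.05 N); the robot touches nothing.
It fails at once if the cup is pressed on the ledge with more than 20 N (contact force between cup and ledge above 20 N).
It fails at once if the arm or fingers press on the ledge with more than 20 N (contact force between any of the fingers, the arm and ledge above 20 N).
It fails at once if the cup slips down the slope to the lip (x of cup in the frame of strip between -0.09 and -0.045 m and y of cup in the frame of strip between -0.16 and 0.16 m and z of cup in the frame of strip below 0.008 m).
It fails at once if another thing on the shelf is moved by more than 15 mm (distance of any of bell, dish, ring, egg, dowel, nest from where it was at the start of the episode above 0.015 m).
It also fails if it takes over 69 s, if anything falls off the work surface, if the arm or the gripper's body presses on something with over 40 N, if the wrist force passes 120 N, or if a joint passes its speed limit or range.

## Working session

There is one attempt and no reset: what is moved stays moved. The work goes in short steps, each a Python script; the robot and the scene stay as the last script left them, time stands still between calls to the robot, and variables do not carry over. Pictures are saved under pics/ and viewed, and the job is handed in when it is done.

```bash
ls; mkdir -p pics
python3 - <<'E'
from bench import arm
import cv2
s=arm.get_state(); print(s)
for n in ("scene","top"):
    p=arm.camera(n); cv2.imwrite(f"pics/{n}0.png",p["pixels"][:,:,::-1]); print(n,p["mtx"].tolist(),p["extrinsics"].round(4).tolist())
    for k in ("cup","ledge","strip","bell","dish","ring","egg","dowel","nest"):
        print(k,[([round(float(v)) for v in d["rect"]],round(float(d["p"]),2)) for d in arm.look_for(k,p)][:4])
print(arm.get_state()["t"])
E
```

```text
pics
{'t': 0.0, 'joint_pos': array([ 0.99149707,  0.42672757,  0.07386786,  1.60661659, -0.03408717,
        1.11080339, -0.06710855]), 'qvel': array([-0.00040029,  0.00038878, -0.00068628,  0.00104828, -0.00145377,
        0.00102477, -0.00152883]), 'effort': array([ 7.03347432e-04, -9.35787964e+01,  3.66786025e+00, -4.54182279e+01,
       -4.87162673e-02,  2.04099395e-02,  1.30095036e-04]), 'tcp_pos': array([ 281.03551573, -613.22195333,  204.77486193]), 'orientation': array([-3.06813815e+00, -6.69601905e-01,  6.06808909e-04]), 'force': array([-0.20235807, -1.58188416,  0.00235763]), 'torque': array([ 0.02589911, -0.02530818, -0.05217467]), 'finger_gap': 1.0024321509680194}
scene [[587.9338546374338, 0.0, 323.18288254560264], [0.0, 587.9338546374338, 241.09615773033548], [0.0, 0.0, 1.0]] [[-0.4123, 0.911, -0.0105, 238.9768], [0.689, 0.3042, -0.6578, -342.2482], [-0.5961, -0.2785, -0.7531, 1673.4405], [0.0, 0.0, 0.0, 1.0]]
cup [([470, 247, 501, 289], 0.93), ([486, 198, 528, 256], 0.8), ([461, 290, 479, 318], 0.67)]
ledge [([241, 192, 403, 294], 0.62)]
strip [([242, 193, 403, 286], 0
[... 249 characters left out ...]
)]
top [[481.93839658043413, 0.0, 321.23163738292675], [0.0, 481.93839658043413, 244.29190463382756], [0.0, 0.0, 1.0]] [[0.0082, -1.0, 0.0022, -3.3567], [-0.9986, -0.0083, -0.0518, 552.4826], [0.0518, -0.0018, -0.9987, 1120.4314], [0.0, 0.0, 0.0, 1.0]]
cup [([164, 268, 193, 292], 0.9), ([170, 230, 196, 248], 0.7), ([145, 311, 188, 348], 0.58)]
ledge [([261, 217, 410, 299], 0.95), ([297, 142, 344, 185], 0.75)]
strip [([260, 212, 408, 298], 0.85)]
bell [([441, 268, 467, 289], 0.64)]
dish [([390, 155, 423, 187], 0.65), ([295, 140, 342, 183], 0.59)]
ring [([393, 156, 424, 188], 0.6)]
egg [([216, 166, 240, 189], 0.93), ([259, 216, 409, 299], 0.34)]
dowel []
nest [([108, 217, 146, 247], 0.61)]
1.0
```

View pics/scene0.png

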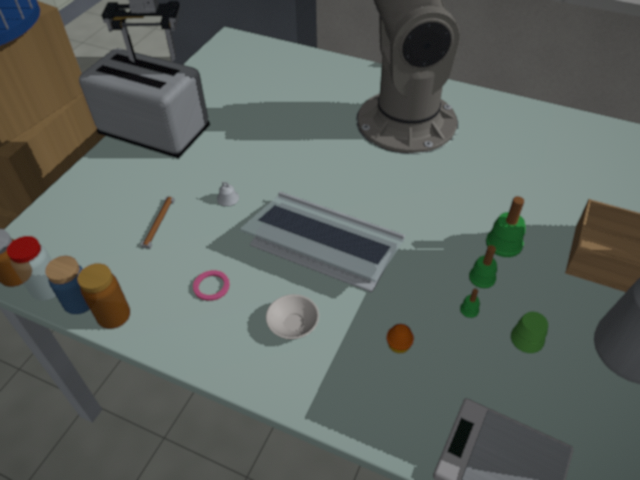

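View pics/top0.png

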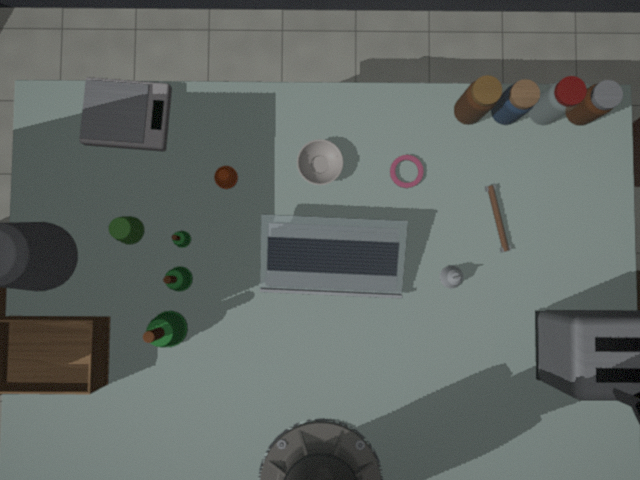

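```bash
cat > h.py <<'E'
import numpy as np, cv2
from scipy.spatial.transform import Rotation as R
def ray(p,u,v):
    M=np.array(p["extrinsics"]);K=np.array(p["mtx"])
    d=M[:3,:3].T@np.linalg.inv(K)@[u,v,1]; c=-M[:3,:3].T@M[:3,3]; return c,d
def onz(p,u,v,z):
    c,d=ray(p,u,v); return c+d*(z-c[2])/d[2]
def proj(p,X):
    M=np.array(p["extrinsics"]);K=np.array(p["mtx"])
    q=K@(M[:3,:3]@np.array(X,float)+M[:3,3]); return q[:2]/q[2]
def tri(obs):
    A=np.zeros((3,3));b=np.zeros(3)
    for p,u,v in obs:
        c,d=ray(p,u,v); d=d/np.linalg.norm(d); P=np.eye(3)-np.outer(d,d); A+=P;b+=P@c
    return np.linalg.solve(A,b)
E
python3 - <<'E'
from bench import arm
from h import *
s=arm.camera("scene");t=arm.camera("top")
import pickle; pickle.dump((s,t),open("st.pkl","wb"))
a=cv2.resize(s["pixels"][170:340,230:540,::-1],None,fx=2.5,fy=2.5,interpolation=3)
b=cv2.resize(t["pixels"][200:360,140:420,::-1],None,fx=2.8,fy=2.8,interpolation=3)
cv2.imwrite("pics/c1.png",a);cv2.imwrite("pics/c2.png",b)
# widths of green body
for n,p in(("s",s),("t",t)):
    im=p["pixels"].astype(int); m=((im[:,:,1]>im[:,:,0]*1.7)&(im[:,:,1]>im[:,:,2]*1.7)).astype(np.uint8)
    k,l,st,c=cv2.connectedComponentsWithStats(m)
    for i in range(1,k):
        if st[i,4]>30: print(n,st[i],c[i].round(1),onz(p,*c[i],20).round())
E
```

```text
s [ 487  213   38   43 1070] [506.7 236.5] [343. 357.  20.]
s [470 257  26  31 553] [483.1 273.6] [471. 335.  20.]
s [461 296  18  21 259] [469.7 307.3] [570. 331.  20.]
s [ 512  313   35   39 1009] [529.8 332.4] [581. 458.  20.]
t [128 217  11  17  43] [133.2 224.7] [594. 443.  20.]
t [174 232  16  15 128] [182.4 238.7] [563. 326.  20.]
t [167 267  25  23 298] [179.8 278.2] [470. 330.  20.]
t [147 312  40  34 651] [168.2 328. ] [355. 355.  20.]
```

View pics/c1.png

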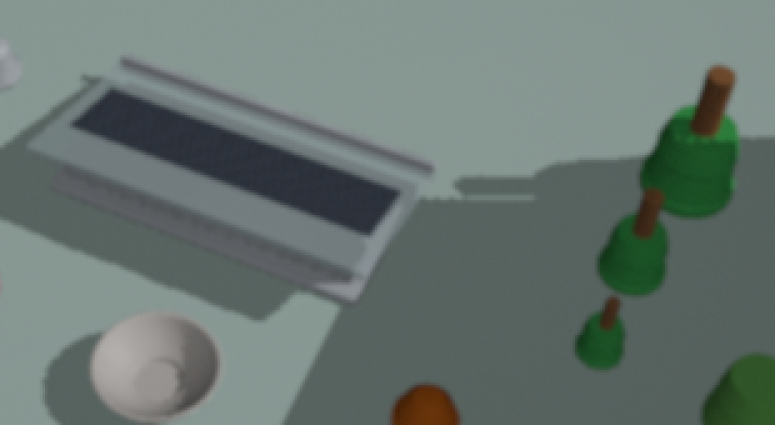

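View pics/c2.png

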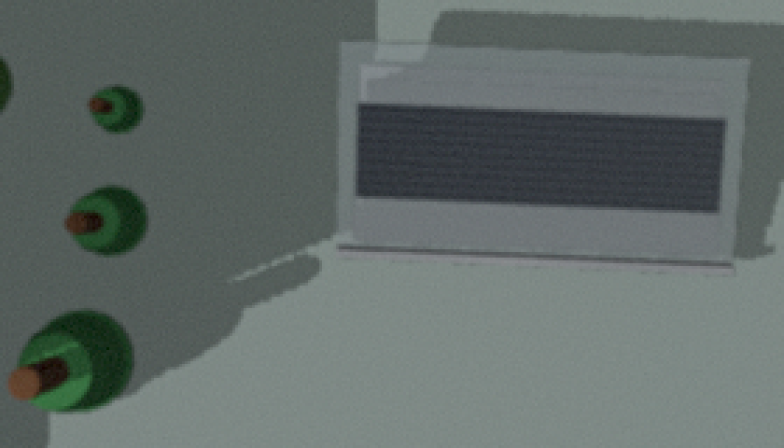

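Run:
```python
import pickle
from h import *
s,t=pickle.load(open("st.pkl","rb"))
def quad(p,roi):
    im=p["pixels"].astype(np.uint8); g=cv2.cvtColor(im,cv2.COLOR_RGB2GRAY)
    x0,y0,x1,y1=roi; sub=g[y0:y1,x0:x1]
    m=(sub<75).astype(np.uint8); m=cv2.morphologyEx(m,cv2.MORPH_OPEN,np.ones((3,3)))
    k,l,st,c=cv2.connectedComponentsWithStats(m); i=1+st[1:,4].argmax()
    cn=max(cv2.findContours((l==i).astype(np.uint8),0,1)[0],key=cv2.contourArea)
    h=cv2.convexHull(cn); 
    q=None
    for e in np.arange(2,20,.5):
        q=cv2.approxPolyDP(h,e,True)
        if len(q)==4: break
    q=q[:,0]+[x0,y0]; print(st[i]); return q.astype(float)
qs=quad(s,(250,195,402,275)); qt=quad(t,(262,230,402,282))
print(qs.tolist(),qt.tolist())
```

```text
[  10   11  129   57 2465]
[   6    7  131   39 4253]
[[260.0, 218.0], [276.0, 206.0], [388.0, 248.0], [378.0, 262.0]] [[268.0, 237.0], [398.0, 243.0], [395.0, 275.0], [268.0, 269.0]]
```

```bash
cat >> h.py <<'E'
def Rs(yaw): return R.from_euler("z",yaw)*R.from_euler("y",-np.radians(15))
E
python3 - <<'E'
import pickle
from h import *
from scipy.optimize import least_squares
s,t=pickle.load(open("st.pkl","rb"))
obs=[(t,268,237,40,150),(t,398.5,243,40,-150),(t,395.5,275.5,-40,-150),(t,267.5,269.5,-40,150),
(s,378,262.5,40,150),(s,388.5,248,-40,150),(s,276,205.5,-40,-150),(s,259.5,218,40,-150)]
def f(x):
    r=Rs(x[3]); return np.concatenate([proj(p,x[:3]+r.apply([a,b,0]))-[u,v] for p,u,v,a,b in obs])
o=least_squares(f,[540,0,50,0],x_scale=[10,10,10,.1]); print(o.x.round(3),o.fun.round(1))
# cup: dowel top
for u1,v1,u2,v2 in ((489.5,247,166.5,279),(514.5,199,148,337)): print(tri([(s,u1,v1),(t,u2,v2)]).round(1))
for z,(u,v) in ((0,(485,288)),): print(onz(s,u,v,z))
E
```

```text
[ 5.22523e+02 -2.45470e+01  4.39850e+01 -4.40000e-02] [-0.5 -0.8  0.8  0.1  0.9  1.5 -1.   0.7 -0.2  2.3  2.4 -1.5 -0.9 -1.1
 -1.9  1.6]
[470.6 332.1 107.9]
[353.7 351.1 150.1]
[491.71223697 347.95508829   0.        ]
```

Run:
```python
from bench import arm
from h import *
import pickle
dn=np.array([np.pi,0,0])
p=arm.get_state()["tcp_pos"]
arm.move_straight([p[0],p[1],360],v=250)
arm.goto([500,-25,330],dn)
w1=arm.camera("wrist"); cv2.imwrite("pics/w1.png",w1["pixels"][:,:,::-1])
arm.goto([470,332,290],dn)
arm.sleep(.3)
w2=arm.camera("wrist"); cv2.imwrite("pics/w2.png",w2["pixels"][:,:,::-1])
pickle.dump((w1,w2),open("w.pkl","wb"))
print(arm.look_for("cup",w2), arm.look_for("strip",w1))
st=arm.get_state(); print(st["t"],st["tcp_pos"],st["joint_pos"],st["force"])
```

```text
[{'rect': [251.1, 260.4, 324.3, 366.6], 'p': 0.95}, {'rect': [280.4, 170.1, 332.4, 224.5], 'p': 0.75}, {'rect': [287.9, 90.5, 328.4, 129.9], 'p': 0.64}] [{'rect': [146.0, 84.2, 472.1, 252.5], 'p': 0.74}]
5.9583 [470.11325505 331.82542246 290.05378961] [-0.09292991  0.27953032 -0.76955722  1.69240959  0.20365338  1.25206976
 -2.47842815] [-0.95436681  1.01149222 -0.53648626]
```

View pics/w1.png

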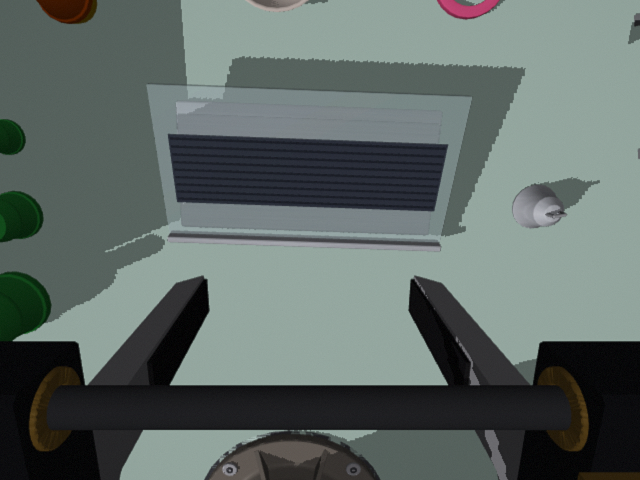

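View pics/w2.png

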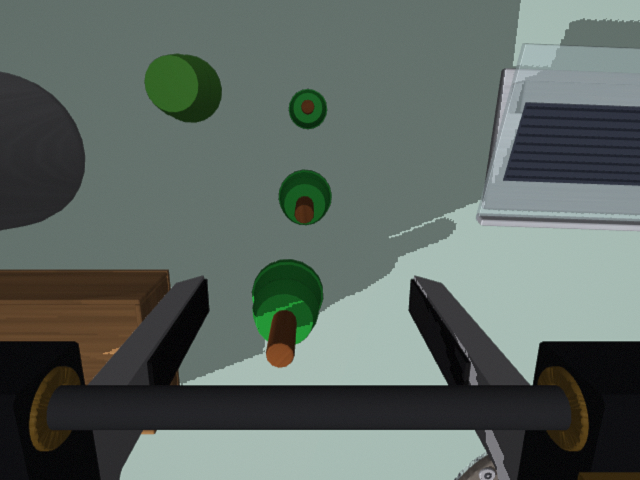

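Run:
```python
import pickle
from h import *
from scipy.optimize import least_squares
s,t=pickle.load(open("st.pkl","rb"));w1,w2=pickle.load(open("w.pkl","rb"))
def quad(p,roi,th):
    g=cv2.cvtColor(p["pixels"].astype(np.uint8),cv2.COLOR_RGB2GRAY)
    x0,y0,x1,y1=roi; m=(g[y0:y1,x0:x1]<th).astype(np.uint8); m=cv2.morphologyEx(m,cv2.MORPH_OPEN,np.ones((3,3)))
    k,l,st,c=cv2.connectedComponentsWithStats(m); i=1+st[1:,4].argmax()
    h=cv2.convexHull(max(cv2.findContours((l==i).astype(np.uint8),0,1)[0],key=cv2.contourArea))
    for e in np.arange(2,20,.5):
        q=cv2.approxPolyDP(h,e,True)
        if len(q)==4: break
    return q[:,0]+[x0,y0]
print(quad(w1,(155,115,460,225),80).tolist())
base=[(t,268,237,40,150),(t,398.5,243,40,-150),(t,395.5,275.5,-40,-150),(t,267.5,269.5,-40,150),
(s,378,262.5,40,150),(s,388.5,248,-40,150),(s,276,205.5,-40,-150),(s,259.5,218,40,-150)]
W=[(w1,168,134,40,150),(w1,447.5,144,40,-150),(w1,435,211,-40,-150),(w1,177,203,-40,150)]
for obs in (base+W,W,base[:4]+W):
    def f(x):
        r=Rs(x[3]); return np.concatenate([proj(p,x[:3]+r.apply([a,b,0]))-[u,v] for p,u,v,a,b in obs])
    o=least_squares(f,[540,0,50,0],x_scale=[10,10,10,.1]); print(o.x.round(3),o.fun.round(1))
# cup: dowel top in w2
def el(p,roi,kind):
    im=p["pixels"].astype(int);x0,y0,x1,y1=roi;im=im[y0:y1,x0:x1]
    m=(im[:,:,0]>im[:,:,1]*1.3) if kind=="d" else (im[:,:,1]>im[:,:,0]*1.5)
    ys,xs=np.where(m); return xs.min()+x0,xs.max()+x0,ys.min()+y0,ys.max()+y0,len(xs)
print(el(w2,(270,160,340,235),"d"),el(w2,(270,160,340,235),"g"))
cv2.imwrite("pics/cc.png",cv2.resize(w2["pixels"][150:250,250:360,::-1],None,fx=6,fy=6,interpolation=0))
for z in (105,): print(onz(w2,304.5,212,z))
print(proj(w2,[470,332,105]),proj(w2,[470,332,58]),proj(w2,[470,332,0]),proj(w2,[470,362,5]),proj(w2,[470,302,5]))
from bench import arm
o=np.array([524,-25,44.]);
for yaw in(0,np.pi):
  for P,rr in (([470,332,90],R.from_euler("z",yaw)*R.from_rotvec([np.pi,0,0])),)+tuple((o+Rs(-.044).apply([0,y,100]),Rs(-.044)*R.from_euler("z",yaw)*R.from_rotvec([np.pi,0,0])) for y in(135,0,-135)):
    q=arm.solve_ik(P,rr.as_rotvec()); print(yaw,P,None if q is None else np.round(q,2))
```

```text
[[168, 134], [447, 144], [433, 210], [177, 201]]
[ 5.23123e+02 -2.32820e+01  4.45470e+01 -3.70000e-02] [-1.3 -0.6  0.2 -0.6  0.5  0.8 -1.5  0.9  0.6  2.2  2.9 -1.6 -0.9 -0.7
 -1.7  2.1  0.1  0.2  1.4  0.5 -0.2  0.4  0.5 -0.7]
[ 5.23215e+02 -2.27280e+01  4.41440e+01 -3.40000e-02] [-0.3  0.5  0.7  0.  -0.6 -0.1  0.3 -0.5]
[ 5.2323e+02 -2.3070e+01  4.3633e+01 -3.5000e-02] [-1.3 -0.5 -0.  -0.8  0.4  0.6 -1.5  1.   0.2  0.4  0.9  0.1 -0.5 -0.1
  0.7 -0.7]
(np.int64(295), np.int64(313), np.int64(197), np.int64(222), 392) (np.int64(279), np.int64(331), np.int64(170), np.int64(224), 1843)
[471.63609889 336.54559845 105.        ]
[309.57164138 213.78409357] [309.46958257 204.13025514] [309.37067673 194.77465906] [282.85601041 195.51856339] [335.90302401 195.46718071]
0 [470, 332, 90] [-0.18  0.48 -0.69  1.9   0.39  0.89 -2.64]
0 [504.08122868 111.00777746 140.59258263] [ 0.21  0.17 -0.69  2.19  0.4   0.63 -2.37]
0 [498.14314513 -23.86156362 140.59258263] [ 0.52  0.13 -0.67  2.23  0.23  0.57 -1.92]
0 [ 492.20506159 -158.7309047   140.59258263] [ 0.74  0.16 -0.55  2.19  0.08  0.56 -1.48]
3.141592653589793 [470, 332, 90] [ 0.05  0.61 -1.03  1.89  0.62  1.    0.32]
3.141592653589793 [504.08122868 111.00777746 140.59258263] [ 0.64  0.3  -1.19  2.17  0.65  0.73  0.56]
3.141592653589793 [498.14314513 -23.86156362 140.59258263] [ 0.89  0.2  -1.07  2.21  0.4   0.61  1.07]
3.141592653589793 [ 492.20506159 -158.7309047   140.59258263] [ 0.94  0.19 -0.78  2.18  0.17  0.57  1.58]
```

View pics/cc.png

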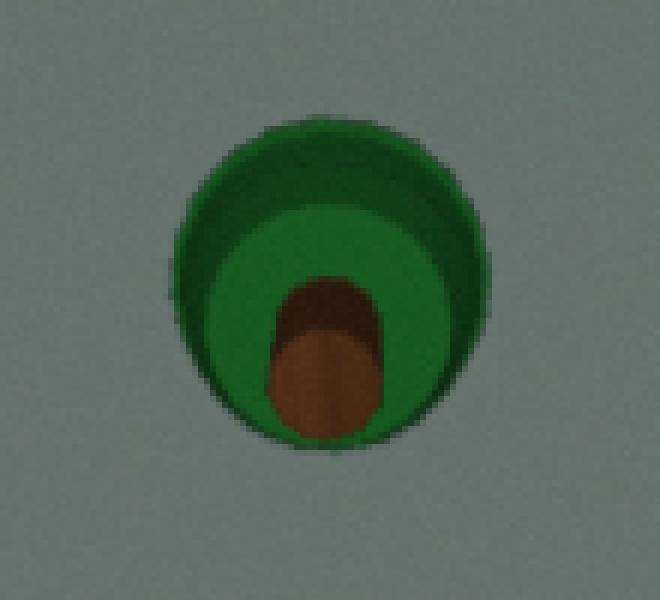

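Run:
```python
from bench import arm
from h import *
import pickle
w1,w2=pickle.load(open("w.pkl","rb"));print(ray(w2,320,240)[0])
dn=np.array([np.pi,0,0])
arm.move_straight([471.5,335,180],v=200)
print(arm.move_straight([471.5,335,65],v=100,threshold=8))
F=[]
for i in range(5): F.append(arm.get_state()["force"]); arm.sleep(.03)
print("F0",np.mean(F,0),np.std(F,0))
arm.gripper_to(0.05,40)
st=arm.get_state();print(st["t"],st["tcp_pos"],st["finger_gap"],st["force"],st["joint_pos"].round(2))
p=arm.camera("scene");cv2.imwrite("pics/g.png",cv2.resize(p["pixels"][150:350,350:600,::-1],None,fx=3,fy=3))
```

```text
[546.67182079 332.76901912 468.20785551]
False
F0 [-0.06966466 -0.1481129   0.04909534] [0.23425744 0.51928641 0.37380205]
9.2833 [471.50923007 335.01309837  65.00094799] 0.18668371745878165 [-0.43618726  0.0082589  -0.35815226] [-0.21  0.52 -0.66  1.91  0.41  0.85 -2.66]
```

View pics/g.png

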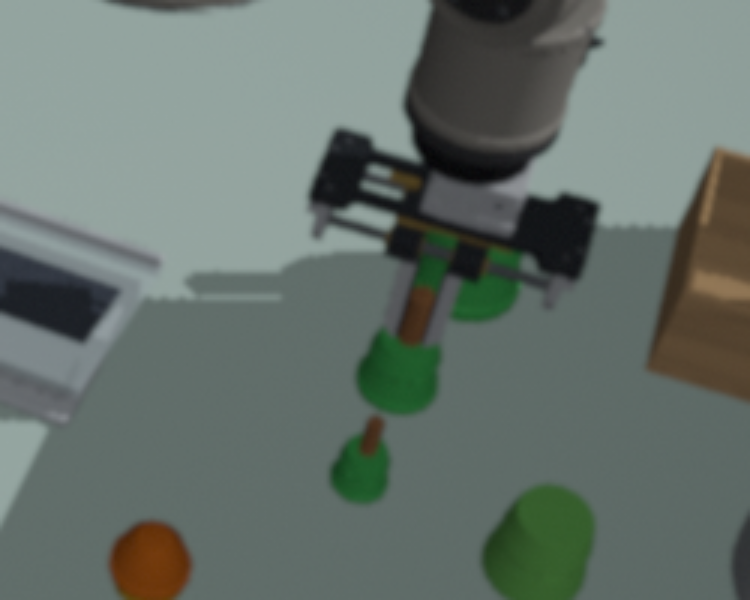

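```bash
cat >> h.py <<'E'
O=np.array([523.2,-23.,44.2]); YAW=-0.035; RS=Rs(YAW)
TO=(RS*R.from_rotvec([np.pi,0,0])).as_rotvec()
def tcp(x,y,h): return O+RS.apply([x,y,65+h])
def loc(P): return RS.inv().apply(np.array(P)-O)-[0,0,65]
def fs(arm,n=6,dt=.02):
    F=[]
    for i in range(n):
        F.append(RS.inv().apply(arm.get_state()["force"])); arm.sleep(dt)
    return np.mean(F,0)
E
python3 - <<'E'
from bench import arm
from h import *
arm.move_straight([471.5,335,190],v=150)
print(arm.get_state()["force"],arm.get_state()["finger_gap"])
P=tcp(0,112,60); print(P)
arm.move_straight([P[0],P[1],190],v=200)
print(arm.get_state()["joint_pos"].round(2))
arm.move_straight(tcp(0,112,35),TO,v=80)
arm.sleep(.3)
print("F",fs(arm,10),loc(arm.get_state()["tcp_pos"]))
st=arm.get_state();print(st["t"],st["joint_pos"].round(2),st["finger_gap"])
for n in("scene","top"):
    p=arm.camera(n);x0,y0=(230,130) if n=="scene" else (230,190)
    cv2.imwrite(f"pics/h{n}.png",cv2.resize(p["pixels"][y0:y0+170,x0:x0+230,::-1],None,fx=3.3,fy=3.3))
    print(n,proj(p,O+RS.apply([0,112,35]))-[x0,y0])
E
```

```text
[-0.24378032  0.4084754  -3.70213329] 0.18372652035591416
[494.78663289  90.06350915 164.94072829]
[ 0.28  0.22 -0.66  1.97  0.16  1.   -2.03]
F [-0.84683859 -0.05815141 -3.20860337] [9.21003370e-02 1.11969043e+02 3.50117952e+01]
12.9333 [ 0.22  0.15 -0.64  2.2   0.35  0.61 -2.27] 0.18536289176570933
scene [141.77481419 106.75138248]
top [51.48125055 67.97259982]
```

View pics/hscene.png

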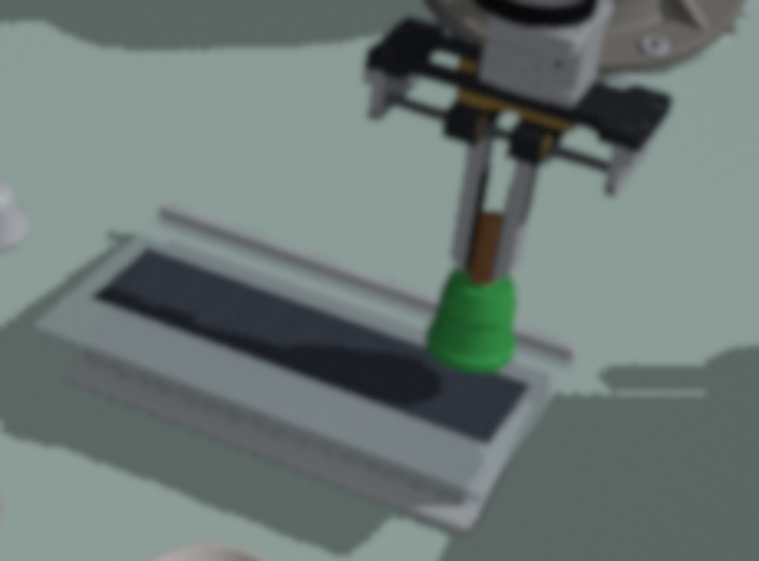

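View pics/htop.png

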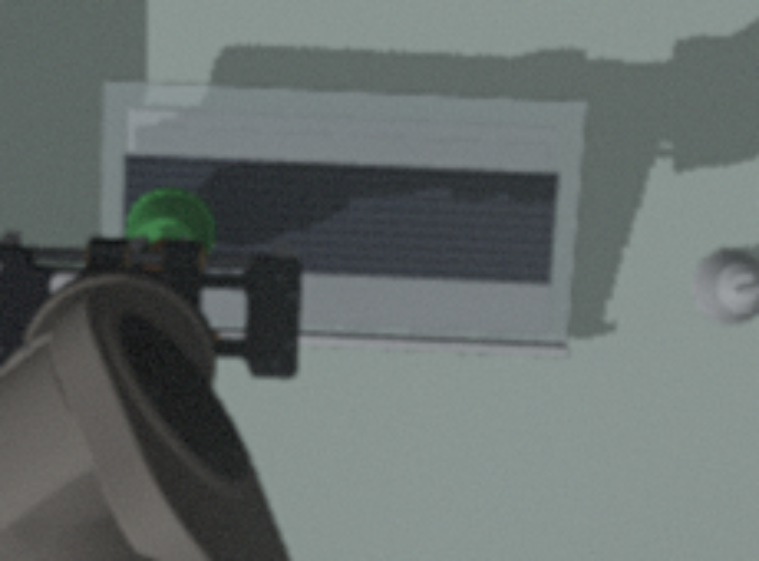

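Run:
```python
from bench import arm
from h import *
print(arm.move_straight(tcp(0,112,6),v=50,threshold=2.5))
F0=fs(arm,8,.02); print("F0",F0,loc(arm.get_state()["tcp_pos"]))
r=arm.move_straight(tcp(0,112,-5),v=5,threshold=1.8)
print(r,loc(arm.get_state()["tcp_pos"]))
F=fs(arm,8,.02); print(F-F0,arm.get_state()["t"])
np.save("F0.npy",F0)
```

```text
False
F0 [-0.43637297  0.25105391 -2.84006984] [  0.19812321 112.02035292   6.23789269]
True [ -0.18176777 112.04557635   0.33280347]
[ 0.18693075 -0.31941077  8.62690454] 15.2333
```

Run:
```python
from bench import arm
from h import *
F0=np.load("F0.npy")
l=loc(arm.get_state()["tcp_pos"]);h=l[2]
for d in (.15,.15,.15):
    h+=d; arm.move_straight(tcp(0,112,h),v=5)
    F=fs(arm,8,.02)-F0; print(round(h,2),F.round(2),loc(arm.get_state()["tcp_pos"]).round(2),arm.get_state()["t"])
    if F[2]<4: break
```

```text
0.49 [-0.27 -0.35  3.16] [-5.0000e-02  1.1202e+02  4.5000e-01] 15.7333
```

```bash
cat > drag.py <<'E'
import sys
from bench import arm
from h import *
F0=np.load("F0.npy")
yend=float(sys.argv[1]); h=float(sys.argv[2]); step=float(sys.argv[3]); tmax=float(sys.argv[4])
y=loc(arm.get_state()["tcp_pos"])[1]
sg=np.sign(yend-y); trips=0
while (yend-y)*sg>1:
    yn=y+sg*min(step,abs(yend-y))
    trip=arm.move_straight(tcp(0,yn,h),v=20,threshold=4.5)
    F=fs(arm,4,.01)-F0; s=arm.get_state();l=loc(s["tcp_pos"]); y=l[1] if trip else yn
    print(f"{s['t']:.2f} y={l[1]:.1f} h={h:.2f}/{l[2]:.2f} F={F.round(2)} {'TRIP' if trip else ''}",flush=True)
    k=0
    if trip: h=l[2]+.03
    while F[2]>5.5 and k<8:
        h+=min(.2,(F[2]-3)/45); arm.move_straight(tcp(0,y,h),v=5); F=fs(arm,4,.01)-F0; k+=1
        print("   relief",round(h,2),F.round(2))
    else:
        h+=np.clip((F[2]-3)/60,-.05,.06)
    trips=trips+1 if trip else 0
    if F[2]>12 or trips>4 or s["t"]>tmax: print("stop");break
print("end h",h)
E
python3 drag.py 72 0.5 8 24
```

```text
16.32 y=103.9 h=0.50/0.49 F=[-0.11 -0.66  2.34] 
16.90 y=95.9 h=0.49/0.48 F=[-1.02 -0.72  2.19] 
17.48 y=87.9 h=0.48/0.47 F=[-0.1  -0.61  2.58] 
18.07 y=79.9 h=0.47/0.46 F=[-0.59 -0.77  3.07] 
18.65 y=71.9 h=0.47/0.48 F=[-0.31 -0.69  3.51] 
end h 0.47807073672997785
```

```bash
python3 drag.py -112 0.48 8 40
```

```text
19.24 y=63.7 h=0.48/0.48 F=[-0.77 -0.61  3.28] 
19.82 y=55.7 h=0.48/0.47 F=[-0.14 -0.47  3.32] 
20.41 y=47.7 h=0.49/0.48 F=[-0.33 -0.81  3.93] 
20.99 y=39.7 h=0.51/0.51 F=[-0.54 -0.77  3.26] 
21.57 y=31.8 h=0.51/0.50 F=[-0.1  -0.33  2.87] 
22.16 y=23.8 h=0.51/0.52 F=[-0.64 -0.63  3.23] 
22.74 y=15.7 h=0.51/0.52 F=[-0.43 -0.67  3.31] 
23.32 y=7.7 h=0.52/0.53 F=[-0.58 -0.66  3.64] 
23.68 y=2.9 h=0.53/0.52 F=[ 0.3  -1.53  9.57] TRIP
   relief 0.7 [-0.41 -0.95  4.72]
24.63 y=-5.4 h=0.73/0.74 F=[ 0.28 -1.27  5.91] 
   relief 0.79 [-0.52 -1.97  5.35]
25.29 y=-10.5 h=0.83/0.76 F=[ 0.44 -1.94  8.53] TRIP
   relief 0.92 [-0.33 -1.13  5.51]
   relief 0.97 [-0.8  -0.5   4.25]
26.51 y=-18.9 h=0.99/0.95 F=[-0.25 -1.32  3.45] 
27.09 y=-26.8 h=1.00/1.01 F=[-0.57 -1.25  3.98] 
27.68 y=-34.8 h=1.02/1.03 F=[ 0.   -1.6   3.52] 
28.26 y=-42.8 h=1.03/1.03 F=[-0.08 -1.56  3.96] 
28.84 y=-50.8 h=1.04/1.04 F=[-0.44 -0.94  4.42] 
29.43 y=-58.8 h=1.07/1.06 F=[-0.1  -1.42  3.04] 
30.01 y=-66.8 h=1.07/1.07 F=[-0.62 -1.45  3.5 ] 
30.59 y=-74.8 h=1.07/1.10 F=[-0.09 -1.02  3.26] 
31.18 y=-82.8 h=1.08/1.08 F=[-0.32 -1.36  2.27] 
31.76 y=-90.7 h=1.07/1.06 F=[-0.54 -1.43  1.61] 
32.34 y=-98.6 h=1.04/1.04 F=[-0.72 -0.68  1.51] 
32.92 y=-106.7 h=1.02/1.04 F=[-0.7  -0.56  1.15] 
33.38 y=-112.2 h=0.99/0.99 F=[-0.53 -0.76  1.18] 
end h 0.9574280165959328
```

```bash
python3 drag.py -132 0.93 7 37
```

```text
33.92 y=-119.2 h=0.93/0.92 F=[-0.3  -0.86  0.51] 
34.46 y=-126.2 h=0.89/0.89 F=[-0.35 -0.73 -0.4 ] 
34.93 y=-132.1 h=0.84/0.84 F=[-0.28 -0.12 -0.19] 
end h 0.7884903201754657
```

```bash
cat > place.py <<'E'
from bench import arm
from h import *
arm.move_straight(tcp(0,-130,5),v=40)
arm.move_straight(tcp(0,-78,5),v=60)
arm.sleep(.3);F0=fs(arm,10,.02);np.save("F0.npy",F0);print("F0",F0)
arm.move_straight(tcp(0,-78,1.9),v=15,threshold=3)
r=arm.move_straight(tcp(0,-78,0.2),v=2.5,threshold=1.5)
F=fs(arm,6,.02)-F0;h=loc(arm.get_state()["tcp_pos"])[2];print(r,h,F)
for k in range(5):
    if 2<F[2]<4.5: break
    h+=np.clip((F[2]-3)/45,-.1,.2);arm.move_straight(tcp(0,-78,h),v=5);F=fs(arm,6,.02)-F0;print(h,F)
print(arm.get_state()["t"])
E
python3 place.py
```

```text
F0 [-1.12964921  0.21129257 -3.15337238]
True 0.8877285998285345 [ 1.86524527 -0.52027392  8.8920432 ]
1.018662893090571 [ 1.05127526 -0.54537667  4.83449082]
1.0594293558529215 [ 1.32292146 -0.713408    3.50973817]
38.3417
```

```bash
python3 drag.py -60 1.06 6 42
```

```text
38.83 y=-71.6 h=1.06/1.04 F=[-0.35  1.28  5.21] 
39.31 y=-65.7 h=1.10/1.09 F=[-0.09  0.81  3.6 ] 
39.79 y=-59.7 h=1.11/1.10 F=[-0.14  0.66  3.22] 
end h 1.1105851495222632
```

Run:
```python
from bench import arm
from h import *
arm.gripper_to(0.28)
p1=arm.camera("scene");arm.sleep(.4);p2=arm.camera("scene")
d=cv2.absdiff(p1["pixels"],p2["pixels"]);print("diff",d.max(),(d.max(2)>40).sum())
arm.gripper_to(0.6)
y=loc(arm.get_state()["tcp_pos"])
print(y,arm.get_state()["t"])
arm.move_straight(tcp(0,y[1],y[2]+70),v=80)
arm.move_straight(tcp(0,y[1],y[2]+170),v=200)
arm.goto([430,-20,380],np.array([np.pi,0,0]))
P=[]
for n in("scene","top","wrist"):
    p=arm.camera(n);cv2.imwrite(f"pics/f{n}.png",p["pixels"][:,:,::-1])
    for z in(0,105): print(n,z,proj(p,O+RS.apply([0,-60,z])))
    r=arm.look_for("cup",p);print([(np.round(a["rect"]),a["p"]) for a in r])
print(arm.get_state()["t"])
```

```text
diff 15 0
[-4.12790297e-02 -6.00029653e+01  1.09888525e+00] 41.325
scene 0 [300.62245934 224.78622754]
scene 105 [304.56969965 185.28412892]
[(array([483., 194., 530., 258.]), 0.76), (array([284., 184., 317., 231.]), 0.59), (array([463., 292., 479., 317.]), 0.55)]
top 0 [357.90644636 257.61281378]
top 105 [361.21247043 269.50954548]
[(array([345., 247., 372., 278.]), 0.76), (array([148., 315., 189., 347.]), 0.71), (array([170., 235., 196., 251.]), 0.71)]
wrist 0 [362.5301655  111.23704351]
wrist 105 [373.73579813 137.37387642]
[(array([ 1., 61., 45., 96.]), 0.98), (array([  0., 211.,  67., 280.]), 0.88), (array([337.,  91., 388., 149.]), 0.68)]
43.875
```

View pics/fscene.png

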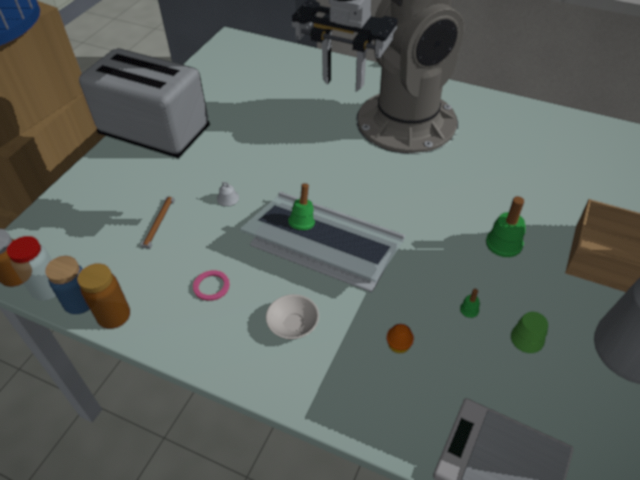

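View pics/fwrist.png

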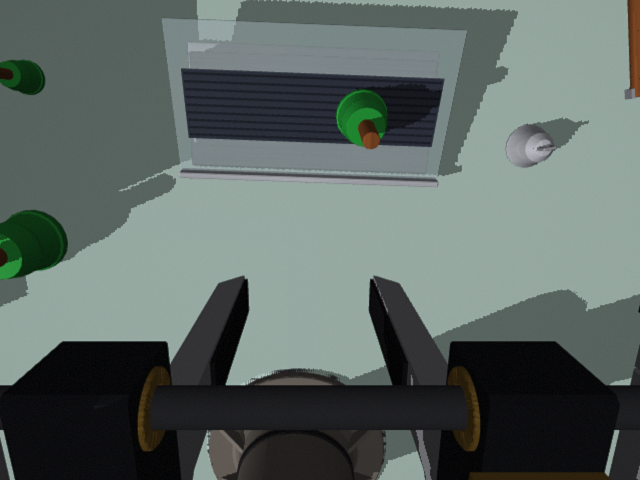

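Run:
```python
from bench import arm
import cv2,numpy as np
a=arm.camera("wrist");arm.sleep(1);b=arm.camera("wrist")
d=cv2.absdiff(a["pixels"],b["pixels"])[:200];print(d.max())
print(cv2.phaseCorrelate(*[np.float64(q["pixels"][80:160,325:400,1]) for q in(a,b)]))
if d.max()<40: print(arm.hand_in())
```

```text
75
((0.7478362955662163, 0.5952031466605305), 1.017001093581625)
```

Run:
```python
from bench import arm
import cv2,numpy as np
for n,rc,rb in(("wrist",(80,160,325,400),(110,180,495,560)),("scene",(175,240,275,325),(172,212,210,250))):
    a=arm.camera(n);arm.sleep(1);b=arm.camera(n)
    d=cv2.absdiff(a["pixels"],b["pixels"]).max(2)
    for r in(rc,rb): print(n,d[r[0]:r[1],r[2]:r[3]].max(),cv2.phaseCorrelate(*[np.float64(q["pixels"][r[0]:r[1],r[2]:r[3],1]) for q in(a,b)],cv2.createHanningWindow((r[3]-r[2],r[1]-r[0]),cv2.CV_64F))[0])
st=arm.get_state();print(st["t"],abs(st["qvel"]).max())
```

```text
wrist 20 (0.4889949737438499, -0.03203407986380569)
wrist 9 (-0.018055926922244225, 0.0003380048253589507)
scene 6 (-0.012542925352686751, -0.05466827580204381)
scene 2 (0.14312072162802636, 0.048147119955174844)
47.175 0.0014110827754257051
```

Run:
```python
from bench import arm
import cv2
a=cv2.imread("pics/fscene.png")[:,:,::-1];b=arm.camera("scene")["pixels"]
d=cv2.absdiff(a.copy(),b)[175:240,240:410];print(d.max())
if d.max()<25: print(arm.hand_in(),arm.get_state()["t"])
```

```text
5
the job is handed in; nothing more can be done
the job is handed in; nothing more can be done
```

The cup is standing on its own at the gripping stretch, and I handed the job in at about 47 s; no verdict was reported.

- **Cup choice:** I took the middle-sized green cup, scene pixel (484, 266). It measured about 60 mm wide with its dowel top at about 105–108 mm. The larger and smaller cups were left alone.
- **Feeling the strip:** I drew the cup along it from y = +112 to −132 mm at a light pressure of about 3 N. The highest normal force I read was about 9.6 N, at the patch edge.
    - **Entering:** The first foot met a rise of about 0.5 mm with the cup centre at y ≈ +3.
    - **On the stretch:** Drag readings went from about 0.7 to about 1.4 N.
    - **Leaving:** The readings fell off from y ≈ −85, and contact was lost by about −126. That puts the stretch at about y = −20 to −100 mm.
- **Placing:** I set the cup down at y = −78, drew it back to −60, where the drag reversed sign as expected, and released it there.
- **Last checks:** The cup stood upright within 2–3 px of where I predicted. The fixed camera showed no change beyond noise over the last few seconds, and the bystanders looked to be in their original places.
- **What disagreed:**
    - My first wrist-camera stillness check failed, with a difference of 75 and an apparent shift of about 0.7 px. A repeat still showed about 0.5 px on the cup. The fixed camera contradicted both, so I put it down to the arm settling.
    - The drag force came out with the opposite sign to what I expected, but it was consistent throughout.

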